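# Clamp the sprung ear holder and hold it drawn open at its mark

### The arm

A 6-joint arm with a two-finger parallel gripper is mounted at the origin on the work surface. World frame = base frame: x ahead of the robot, y to its left, z up, the work surface at z = 0. Lengths are in mm, angles in degrees, forces in N, time in s.
With the tool pointing down it reaches from about 300 to 850 mm from the base axis. Payload 4.2 kg.
Tool frame: the origin (TCP) lies at the very end of the fingers, on their centre line; the grasp point (between the pads) lies 19 mm behind it; z points along the fingers, y is the direction in which the jaws open and shut (so a half turn about z gives the same grasp; the last joint's range is limited). The gripper opens to 91 mm and grips with 3 to 60 N. Pads are 32 mm wide; open, the fingers measure 118 mm over their backs; the gripper's body (76 mm by 178 mm) begins 60 mm behind the grasp point.
Start: joints at [-69.614, 18.312, 89.639, -0, 72.044, -1.146], TCP at [211.039, -534.889, 213.976] pointing down, gripper open.
Joint ranges: [-177.97, 177.97], [-48.28, 115.42], [12.27, 149.76], [-77.06, 257.06], [2.81, 150.46], [-146.56, 146.56]. Speed limits (degrees/s): [147.25, 147.25, 180, 180, 180, 180].

### API

Orientations are given as [roll, pitch, yaw] about the fixed x, y, z axes, in that order (R = Rz(yaw) Ry(pitch) Rx(roll)).
In Python, from workcell import * gives the robot as it stands. The module is installed in compiled form; this text tells all that it offers.
- The arm moves only by the tool servo_tool, never from a script. Its argument "plan" is a list that holds one entry, the list of rows, each a list of 7 numbers: the shift along the tool's x, y, z in mm, then the turn, a rotation vector about the tool's x, y, z in rad, then the opening, from 0 (shut) to 1 (fully open). A call has 1 to 20 rows; each row is the pose to reach, as a shift and turn from the pose commanded when the call began, along the tool's axes at that moment; what a row does not reach only later rows make up. A row lasts 1/10 s, in which the tool goes at most 50 mm and 8.59 degrees, less where a joint would pass 70% of its speed; a pose out of reach is approached as far as the arm can. A call with a gripper value outside its range is refused whole. The fingers move at their own pace and stop on an object; "squeeze" is the grip in N (left out, the last holds). Time passes only in rows, so rows that repeat a pose let the fingers close. It gives the time, the measured TCP pose, the force and the opening at its end, in the units of the state.
- state(): the state, without advancing time (a new reading comes with each control period).
- grab_frame(name): name is "scene" or "top"; returns a dict with "color" (420x560x3 uint8, red, green, blue), "range_z" (420x560 float32, mm along the optical axis (not along the pixel's ray), 0 where there is no reading), "fx", "fy", "cx", "cy" (pixels), "rvec" (rotation vector, rad) and "tvec" (3), from world to camera coordinates, as OpenCV has them. Camera axes: x right, y down, z forward; pixel columns grow to the right and rows downward; lengths in mm; the calibration is good to about 2 mm. A picture is of the moment at which its call begins.
- job_done(): hands the job in, once; it reports no verdict.
The state is a dict: "time_s": time; "qpos": joint angles; "qvel": joint speeds; "effort": joint torques, N m; "ee_pos": TCP position; "ee_rot": TCP orientation; "force": force on the tool from outside, world axes, zero at the start; "torque": the same for the moment, N m; "gripper_width": finger opening in mm.
Only numpy, scipy, OpenCV 4.12 (cv2) and the standard library are available. Lean on these libraries where they do the work, as an engineer would, in place of code of your own. Each camera call takes 0.05 s, during which the arm holds its last target.

### The job

First lock the ear holder in its nest: swing the toggle clamp's blue handle over and down until it passes over centre and stays down by itself. Then take the orange pull and draw the sprung rod out until the red length mark on it stands at the tube's mouth, and finish while still gripping it and holding it there against the spring, so that an ear can be laid between the jaws. Leave the other things on the table alone.

Things in the scene. Friction and masses are not known exactly. Their poses are not given: they have to be found in the camera images.
- nest: Fixed bench nest: white board 195 (x) x 190 (y) x 15 mm; two saddles carry the ear holder's tube along the nest's y axis (tube axis 55 mm up); on the -x side a riser (61 mm high) with a steel toggle clamp (bracket 95 mm high) that moves in the nest's x-z plane, y = 0. Origin on the table, below the tube's middle; z up.
- handle_grip (a point): Middle of the clamp handle's blue round grip (17 mm thick, 90 mm long), 112 mm from its pivot, 41 mm from its end. In the nest frame it swings towards -x and down, x, z in mm: start (-68, 204) with handle upright, (-116, 204), (-138, 194), (-149, 179), locked (-162, 120) with handle level. Takes a few N, up to about 10 N in the last 40 mm.
- clamp_handle (a joint): Angle of the blue handle relative to the clamp's arm (rad): 0 open as at the start, 2.90 at dead centre, 2.975 at its stop, over centre and locked, where it stays. At the grip's five points the handle slopes at 86, 113, 130, 144, 177 degrees from the nest's +x. At the start the arm stands up too, 150 mm high, 25 mm in front (+x) of the handle; it swings the other way, onto the tube.
- clamp_tip: Black rubber foot, 16 mm across and 13 mm high, sprung on the threaded spindle at the end of the clamp's arm (50 mm from the arm's pivot); origin at the middle of its underside, z along the spindle. When locked it presses the tube's top, 65 mm above the table, with about 25 N.
- ear_holder: Loose sprung ear holder lying in the nest, 0.42 kg in all: aluminium tube 20 x 20 x 130 mm along y, a black collar behind the +y saddle that stops it sliding when the rod is pulled, a fixed jaw with black cup at the -y end. Origin at the middle of the tube's underside, 45 mm above the table; y towards the mouth, x towards the cups, z up.
- tube_mouth (a point): Centre of the tube's mouth (its +y end, with a 24 mm black bush), 55 mm above the table. The red band stands here when the rod is drawn to its mark.
- pull_rod (a joint): How far the 14 mm square steel rod is drawn out of the tube (m), along the ear holder's +y: 0 at rest, 0.060 when the middle of its red band (10 mm wide, hidden in the tube at rest) is at the mouth, 0.085 at the hard stop. An inner spring pulls it back with 4 N at rest, 11 N at the mark.
- pull_handle: Orange round pull on the rod's end, lying along y: neck 14 mm thick, then an end flange 30 mm across, 6 mm thick. Origin on its axis at the place to grip, 55 mm above the table: the flange begins 17 mm further along +y, the moving jaw (bar reaching 61 mm to +x) ends 31 mm back along -y. Only the table is below it; pinch it across x from above.
- ear_a: Bystander: dry yellow ear of corn, 158 x 45 mm, lying on the table; origin under its middle, x along it.
- ear_b: Bystander: dry yellow ear of corn, 150 x 43 mm, lying on the table; origin under its middle, x along it.
- set_square: Bystander: flat steel set square, legs 120 mm along +x and +y from the origin at its right-angle corner, 3 mm thick.
- case: Bystander: red plastic fastener case, 100 x 140 x 42 mm; origin under its middle.
- tape_roll: Bystander: roll of tape lying flat, 88 mm across, 24 mm high; origin under its middle.
- screwdriver: Bystander: green-handled screwdriver, 190 mm, lying along its x axis.
Mind the look-alikes: they are no part of the job. There is more than one size of the ear_holder; the job needs the larger.

How it is judged:
By the outcome, as a careful person would: the job done as asked, in the order asked, and still so for the second after the job is handed in, while the arm keeps its last pose, push and grip.
It also fails if it takes over 51 s, if anything falls off the work surface, if the arm or the gripper's body presses on something with over 40 N, if the wrist force passes 120 N, or if a joint passes its speed limit or range.

## Working session

There is one attempt and no reset: what is moved stays moved. The work goes in short steps, Python scripts to look and compute and a tool call to move; the robot and the scene stay as the last step left them, time stands still between calls to the robot, and variables do not carry over. Pictures are saved under pics/ and viewed, and the job is handed in when it is done.

Besides the shell and the picture viewer there is one more tool, called after "Emit:" as name(argument=value, ...) on one line, values as JSON. servo_tool: Moves the arm, as the interface text tells. Its arguments: {"type":"object","properties":{"plan":{"type":"array"},"squeeze":{"type":"number"}},"required":["plan"]}

```bash
mkdir -p pics
cat > h.py <<'E'
import numpy as np, cv2
from workcell import *
def grab(n,tag):
    f=grab_frame(n); np.savez(f'pics/{tag}.npz',**f); cv2.imwrite(f'pics/{tag}.png',cv2.cvtColor(f['color'],cv2.COLOR_RGB2BGR)); return f
def load(tag): return dict(np.load(f'pics/{tag}.npz'))
def cloud(f):
    v,u=np.mgrid[0:420,0:560]; z=f['range_z'].astype(float)
    P=np.stack([(u-f['cx'])/f['fx']*z,(v-f['cy'])/f['fy']*z,z],-1)
    R=cv2.Rodrigues(f['rvec'])[0]; W=(P-f['tvec'].reshape(3))@R
    W[z==0]=np.nan; return W
E
python3 - <<'E'
from h import *
for n in ('scene','top'):
    f=grab(n,n+'0'); R=cv2.Rodrigues(f['rvec'])[0]; print(n,f['fx'],-R.T@f['tvec'].reshape(3),R[2])
print(state())
E
```

```text
scene 523.1678916340555 [1499.56466857  405.93540135 1308.76347751] [-0.62957356 -0.26544702 -0.73018834]
top 500.7985804430546 [ 393.88587298   -2.82579136 1349.77831136] [ 0.07072061  0.00239002 -0.9974933 ]
{'time_s': 0.1, 'qpos': array([-6.96144645e+01,  1.83475883e+01,  8.96974981e+01, -1.27245042e-03,
        7.20443404e+01, -1.14668520e+00]), 'qvel': array([-0.01459837, -0.03488429, -0.17382562, -0.02654636,  0.02390846,
       -0.09514132]), 'effort': array([ 6.52397084e-04, -4.13332164e+01, -2.32509756e+01,  7.28944433e-02,
        4.21215745e-02, -5.30831323e-05]), 'ee_pos': array([ 210.87313471, -534.46541542,  213.22125984]), 'ee_rot': array([-1.79910567e+02, -5.79996522e-04,  2.15326134e+01]), 'force': array([ 0.6432719 , -0.00479845,  0.476401  ]), 'torque': array([-0.01455306,  0.02312607, -0.02931736]), 'gripper_width': 91.22293961923003}
```

View pics/scene0.png

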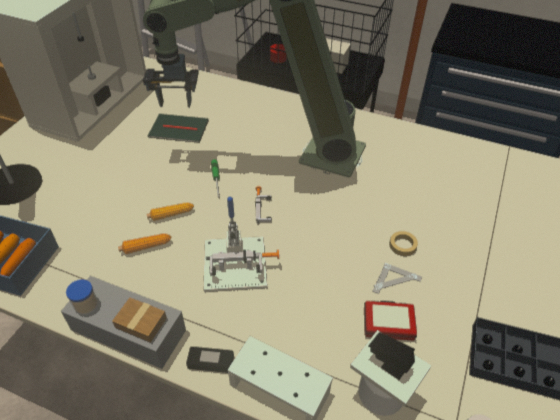

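View pics/top0.png

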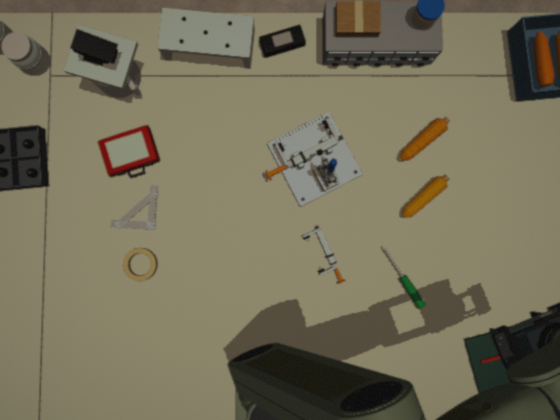

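Run:
```python
from h import *
t=cv2.imread('pics/top0.png'); cv2.imwrite('pics/c1.png',cv2.resize(t[100:220,240:400],None,fx=5,fy=5,interpolation=cv2.INTER_CUBIC))
s=cv2.imread('pics/scene0.png'); cv2.imwrite('pics/c2.png',cv2.resize(s[170:300,190:300],None,fx=4.6,fy=4.6,interpolation=cv2.INTER_CUBIC))
for n in ('top0','scene0'):
    f=load(n);W=cloud(f);h=cv2.cvtColor(f['color'],cv2.COLOR_RGB2HSV)
    print(n,'table z',np.nanmedian(W[...,2]))
    roi=np.zeros((420,560),bool)
    if n=='top0': roi[100:215,250:370]=1
    else: roi[180:300,190:300]=1
    H,S,V=[h[...,i].astype(int) for i in range(3)]
    for nm,m in dict(orange=(H>5)&(H<18)&(S>190)&(V>110),blue=(H>95)&(H<125)&(S>110)&(V>50),board=(abs(W[...,2]-15)<5)&(S<60)&(V>130)).items():
        m=m&roi; P=W[m]; P=P[~np.isnan(P[:,0])]
        if len(P)<3: print(nm,m.sum());continue
        vv,uu=np.where(m)
        print(nm,m.sum(),'px',uu.mean(),vv.mean(),'med',np.median(P,0).round(1),'p5',np.percentile(P,5,0).round(1),'p95',np.percentile(P,95,0).round(1))
        if nm=='board':
            r=cv2.minAreaRect(P[:,:2].astype(np.float32)); print(r, cv2.boxPoints(r))
```

```text
top0 table z 0.089895533111469
orange 70 px 275.14285714285717 171.05714285714285 med [ 5.877e+02 -4.000e-01  6.100e+01] p5 [576.  -21.2  56.5] p95 [598.8  17.6  68.9]
blue 29 px 332.9655172413793 162.31034482758622 med [ 579.9 -130.2  242.4] p5 [ 574.8 -134.6  238.4] p95 [ 585.5 -125.6  246.3]
board 2619 px 314.6277205040092 158.72164948453607 med [630.6 -94.4  14.4] p5 [ 532.6 -202.3   10.8] p95 [722.4 -27.2  18.4]
((644.012451171875, -133.174072265625), (195.5447540283203, 246.5554962158203), 27.443906784057617) [[ 500.4269    -68.83103 ]
 [ 614.0594   -287.63977 ]
 [ 787.598    -197.51712 ]
 [ 673.9655     21.291626]]
scene0 table z 1.3654337715357912
orange 28 px 263.7142857142857 234.03571428571428 med [583.3 -14.4  57.8] p5 [ 301.5 -176.5   12.3] p95 [600.9  16.7  65. ]
blue 4 px 229.5 198.5 med [ 583.5 -130.3  242.8] p5 [ 581.1 -131.   241.2] p95 [ 585.4 -129.1  245.1]
board 1937 px 234.87145069695404 261.7676819824471 med [ 650.5 -100.3   15.2] p5 [ 419.9 -208.1   10.9] p95 [727.7 -10.8  19. ]
((490.8994445800781, -134.97064208984375), (475.5230712890625, 336.072998046875), 25.3194637298584) [[ 204.11461  -84.75845]
 [ 347.84125 -388.5474 ]
 [ 777.68427 -185.18283]
 [ 633.95764  118.60611]]
```

```bash
sleep 0
```

```text
(no output)
```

View pics/c1.png

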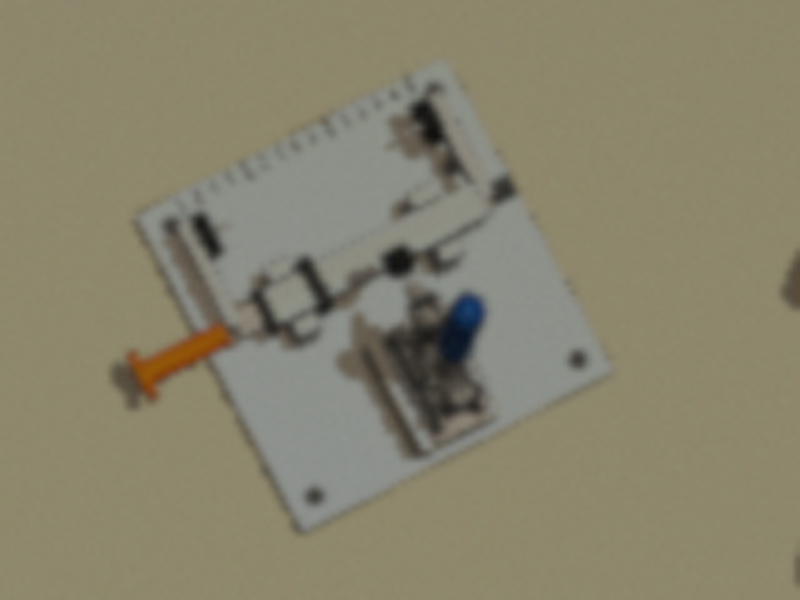

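View pics/c2.png

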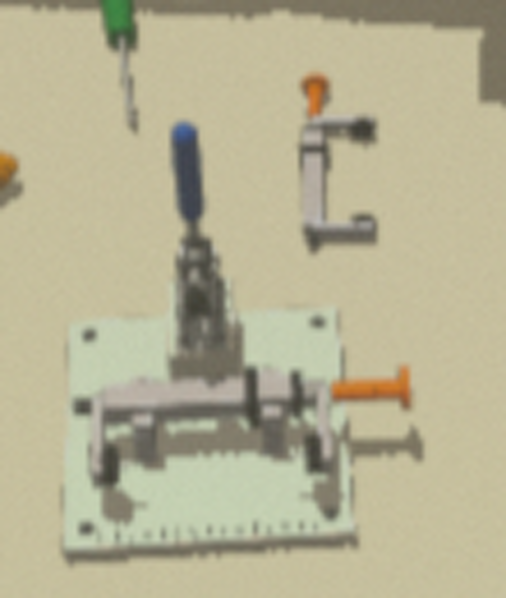

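Run:
```python
from h import *
f=load('top0');W=cloud(f);h=cv2.cvtColor(f['color'],cv2.COLOR_RGB2HSV)
H,S,V=[h[...,i].astype(int) for i in range(3)]
roi=np.zeros((420,560),bool); roi[105:215,255:370]=1
m=(abs(W[...,2]-15)<6)&roi
m=cv2.morphologyEx(m.astype(np.uint8),cv2.MORPH_OPEN,np.ones((3,3)))
n,l,st,c=cv2.connectedComponentsWithStats(m); k=1+np.argmax(st[1:,4]); P=W[l==k]; 
r=cv2.minAreaRect(P[:,:2].astype(np.float32)); print(r,cv2.boxPoints(r))
mo=(H>5)&(H<18)&(S>150)&(V>100)&roi
P=W[mo]; print(np.c_[np.argwhere(mo)[:,::-1],P.round(0)][::2].tolist())
mb=(H>95)&(H<125)&(S>80)&(V>40)&roi
print(np.c_[np.argwhere(mb)[:,::-1],W[mb].round(0)].tolist())
# tube top
mt=(abs(W[...,2]-65)<4)&roi
P=W[mt]; print(len(P),P.mean(0));
```

```text
((685.403564453125, -76.55918884277344), (71.01786041259766, 191.0612335205078), 28.31104278564453) [[ 608.8359     -9.295765]
 [ 699.4482   -177.50339 ]
 [ 761.97125  -143.82262 ]
 [ 671.35895    24.38501 ]]
[[283.0, 165.0, 604.0, -21.0, 58.0], [281.0, 166.0, 601.0, -16.0, 59.0], [283.0, 166.0, 602.0, -21.0, 57.0], [278.0, 167.0, 598.0, -8.0, 62.0], [280.0, 167.0, 599.0, -13.0, 57.0], [282.0, 167.0, 598.0, -19.0, 60.0], [284.0, 167.0, 599.0, -24.0, 59.0], [277.0, 168.0, 596.0, -6.0, 57.0], [279.0, 168.0, 596.0, -11.0, 62.0], [281.0, 168.0, 596.0, -16.0, 62.0], [283.0, 168.0, 596.0, -21.0, 61.0], [285.0, 168.0, 596.0, -26.0, 59.0], [276.0, 169.0, 594.0, -3.0, 58.0], [278.0, 169.0, 593.0, -8.0, 62.0], [280.0, 169.0, 593.0, -13.0, 58.0], [282.0, 169.0, 593.0, -19.0, 60.0], [273.0, 170.0, 591.0, 5.0, 57.0], [275.0, 170.0, 590.0, -0.0, 61.0], [277.0, 170.0, 590.0, -6.0, 63.0], [279.0, 170.0, 591.0, -11.0, 59.0], [281.0, 170.0, 590.0, -16.0, 63.0], [271.0, 171.0, 588.0, 10.0, 58.0], [273.0, 171.0, 587.0, 5.0, 64.0], [275.0, 171.0, 588.0, -0.0, 61.0], [277.0, 171.0, 588.0, -6.0, 59.0], [27
[... 1923 characters left out ...]
 -131.0, 237.0], [334.0, 164.0, 577.0, -132.0, 242.0], [335.0, 164.0, 577.0, -135.0, 242.0], [331.0, 165.0, 575.0, -126.0, 235.0], [332.0, 165.0, 574.0, -128.0, 241.0], [333.0, 165.0, 575.0, -131.0, 238.0], [334.0, 165.0, 575.0, -133.0, 238.0], [332.0, 166.0, 574.0, -129.0, 232.0], [333.0, 166.0, 573.0, -131.0, 233.0], [334.0, 166.0, 573.0, -133.0, 234.0], [333.0, 167.0, nan, nan, nan], [332.0, 168.0, 572.0, -131.0, 212.0], [333.0, 168.0, 573.0, -134.0, 208.0], [332.0, 169.0, 572.0, -133.0, 198.0], [333.0, 169.0, 572.0, -135.0, 195.0], [331.0, 170.0, 571.0, -132.0, 188.0], [332.0, 170.0, 571.0, -134.0, 190.0], [331.0, 171.0, 571.0, -133.0, 175.0]]
612 [639.16026848 -88.72081891  64.32077229]
```

Run:
```python
from h import *
def ray(f,u,v,z):
    R=cv2.Rodrigues(f['rvec'])[0]; c=-R.T@f['tvec'].reshape(3); d=R.T@np.array([(u-f['cx'])/f['fx'],(v-f['cy'])/f['fy'],1]); return c+d*(z-c[2])/d[2]
f=load('top0'); g=load('scene0')
C=np.array([ray(f,240+a/5-.4,100+b/5-.4,15)[:2] for a,b in [(135,212),(445,62),(612,372),(302,532)]])
print('top corners',C.round(1),'centre',C.mean(0))
for i,j in[(1,0),(2,3)]: d=C[j]-C[i]; print(np.hypot(*d),np.degrees(np.arctan2(-d[0],d[1])))
for i,j in[(3,0),(2,1)]: d=C[j]-C[i]; print(np.hypot(*d),np.degrees(np.arctan2(d[1],d[0])))
D=np.array([ray(g,190+a/4.6-.4,170+b/4.6-.4,15)[:2] for a,b in [(352,542),(66,552),(70,324),(338,311)]])
print('scene corners',D.round(1),D.mean(0))
for i,j in[(1,0),(2,3)]: d=D[j]-D[i]; print(np.hypot(*d),np.degrees(np.arctan2(-d[0],d[1])))
# orange axis: flange end & root
for a,b in [((135+155)/2,375),(230,336)]: print(ray(f,240+a/5-.4,100+b/5-.4,58))
W=cloud(f);h=cv2.cvtColor(f['color'],cv2.COLOR_RGB2HSV);H,S,V=[h[...,i].astype(int) for i in range(3)]
mo=(H>5)&(H<18)&(S>150)&(V>100); mo[:, :255]=0; mo[:,300:]=0;mo[:150]=0;mo[190:]=0
P=np.array([ray(f,u,v,58)[:2] for v,u in np.argwhere(mo)]); print(P.mean(0)); vx=cv2.fitLine(P[P[:,1]<8].astype(np.float32),cv2.DIST_L2,0,.01,.01).ravel(); print(vx, np.degrees(np.arctan2(-vx[0],vx[1])))
# tube top band
m=(abs(W[...,2]-65)<4); m[:100]=0;m[180:]=0;m[:,:285]=0;m[:,350:]=0
P=W[m][:,:2]; print(len(P)); vx=cv2.fitLine(P.astype(np.float32),cv2.DIST_HUBER,0,.01,.01).ravel(); print(vx,np.degrees(np.arctan2(-vx[0],vx[1])))
```

```text
top corners [[ 673.6   22.5]
 [ 756.  -145.3]
 [ 586.9 -233.9]
 [ 500.5  -67.3]] centre [ 629.26311285 -105.99332855]
186.91696803995487 26.168114379779496
187.68590364069686 27.40550631520607
194.99504046890436 27.400540090796834
190.9602468348546 27.6442258434264
scene corners [[ 678.1   23.8]
 [ 758.5 -142.9]
 [ 587.5 -233. ]
 [ 502.1  -65.3]] [ 631.57534408 -104.38011753]
185.0825690632251 25.725218831486895
188.20484711746096 26.989149614847868
[578.83375826  16.23749106  58.        ]
[599.33133259 -27.94883891  58.        ]
[ 5.88097236e+02 -4.97730314e-01]
[ 4.842669e-01 -8.749203e-01  5.921059e+02 -8.590684e+00] -151.03554
467
[ 5.2960634e-01 -8.4824353e-01  6.4358582e+02 -1.0032015e+02] -148.02113
```

```bash
cat >> h.py <<'E'
from scipy.spatial.transform import Rotation as Ro
O=np.array([638.5,-100.5]); YAW=27.3
def n2w(x,y,z):
    c,s=np.cos(np.radians(YAW)),np.sin(np.radians(YAW)); return np.array([O[0]+c*x-s*y,O[1]+s*x+c*y,z])
def w2n(p):
    c,s=np.cos(np.radians(YAW)),np.sin(np.radians(YAW)); d=np.array(p[:2])-O; return np.array([c*d[0]+s*d[1],-s*d[0]+c*d[1],p[2]]).round(1)
def delta(p,rpy=None):
    s=state(); R=Ro.from_euler('xyz',s['ee_rot'],degrees=True)
    t=R.inv().apply(np.array(p)-s['ee_pos']); 
    r=(R.inv()*Ro.from_euler('xyz',rpy,degrees=True)).as_rotvec() if rpy is not None else np.zeros(3)
    print('now nest',w2n(s['ee_pos']),'rot',s['ee_rot'].round(1),'F',s['force'].round(1),'w',round(s['gripper_width'],1),'t',round(s['time_s'],2)); print('shift',t.round(1),'rot',r.round(3))
E
python3 - <<'E'
from h import *
delta(n2w(-68,0,290),[180,0,YAW]);
E
```

```text
now nest [-579.  -189.5  213.2] rot [-179.9   -0.    21.5] F [ 0.6 -0.   0.5] w 91.2 t 0.1
shift [ 489.4 -240.   -76.4] rot [-0.002 -0.    -0.101]
```

Emit:
servo_tool(plan=[[[10,-5,-25,0,0,0,1],[40,-20,-50,0,0,-0.01,0.9],[80,-40,-76,0,0,-0.02,0.8],[120,-59,-76,0,0,-0.03,0.7],[160,-78,-76,0,0,-0.04,0.6],[200,-98,-76,0,0,-0.05,0.6],[240,-118,-76,0,0,-0.06,0.6],[280,-137,-76,0,0,-0.07,0.6],[320,-157,-76,0,0,-0.08,0.6],[360,-177,-76,0,0,-0.09,0.6],[400,-196,-76,0,0,-0.1,0.6],[435,-213,-76,0,0,-0.1,0.6],[460,-226,-76,0,0,-0.1,0.6],[478,-234,-76,0,0,-0.1,0.6],[487,-239,-76,0,0,-0.1,0.6],[489,-240,-76,0,0,-0.1,0.6],[489,-240,-76,0,0,-0.1,0.6]]])

```text
time_s: 1.8
ee_pos: [577.4, -132.8, 289.9]
ee_rot: [180.0, 0.0, 27.2]
force: [-0.6, -0.7, -0.1]
gripper_width: 54.5
```

Run:
```python
from h import *
delta(n2w(-68,0,185),[180,0,YAW]); 
f=grab('scene','s1')
s=cv2.imread('pics/s1.png'); cv2.imwrite('pics/c3.png',cv2.resize(s[130:300,170:310],None,fx=3.5,fy=3.5,interpolation=cv2.INTER_CUBIC))
```

```text
now nest [-69.1  -0.7 289.9] rot [180.    0.   27.2] F [-0.6 -0.7 -0.1] w 54.5 t 1.8
shift [  1.2  -0.7 104.9] rot [ 0.     0.001 -0.001]
```

View pics/c3.png

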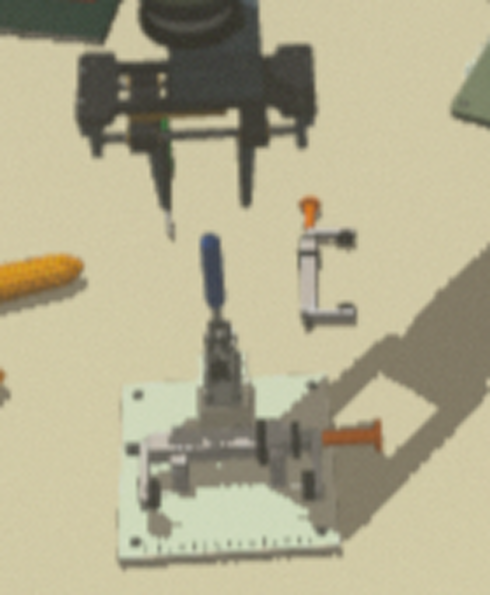

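The picture shows the fingers at crop (168,207) and (246,205), with the blue handle's top at (211,240) midway between them. There are two ear holders. The one in the nest (scene px ~(235,255), pull at ~(272,254)) is longer and lies under the clamp, so it is the one meant. The shorter loose one at (262,205) is the look-alike. Next I descend and pinch the grip.

Emit:
servo_tool(plan=[[[0,0,15,0,0,0,0.6],[1,-1,40,0,0,0,0.6],[1,-1,65,0,0,0,0.6],[1,-1,85,0,0,0,0.6],[1,-1,98,0,0,0,0.6],[1,-1,105,0,0,0,0.6],[1,-1,105,0,0,0,0.6],[1,-1,105,0,0,0,0.1],[1,-1,105,0,0,0,0.1],[1,-1,105,0,0,0,0.1],[1,-1,105,0,0,0,0.1],[1,-1,105,0,0,0,0.1],[1,-1,105,0,0,0,0.1],[1,-1,105,0,0,0,0.1]]], squeeze=15)

```text
time_s: 3.25
ee_pos: [579.0, -131.8, 185.3]
ee_rot: [179.9, -0.0, 27.3]
force: [2.2, -3.6, 0.6]
gripper_width: 16.5
```

Run:
```python
from h import *
from scipy.interpolate import PchipInterpolator as Pc
a=[86,113,130,144,177]; px=[-75.8,-72.2,-66,-58.4,-50.2]; pz=[92.3,100.9,108.2,113.2,114.1]
t=np.linspace(86,177,24); X=Pc(a,px)(t)+112*np.cos(np.radians(t)); Z=Pc(a,pz)(t)+112*np.sin(np.radians(t))
for i in range(24): print(i,t[i].round(0),'tool x',(X[i]+68).round(0),'tool z',(204-Z[i]).round(0))
```

```text
0 86.0 tool x 0.0 tool z -0.0
1 90.0 tool x -8.0 tool z -1.0
2 94.0 tool x -15.0 tool z -2.0
3 98.0 tool x -22.0 tool z -3.0
4 102.0 tool x -29.0 tool z -3.0
5 106.0 tool x -36.0 tool z -2.0
6 110.0 tool x -43.0 tool z -1.0
7 114.0 tool x -49.0 tool z 0.0
8 118.0 tool x -55.0 tool z 2.0
9 122.0 tool x -60.0 tool z 4.0
10 126.0 tool x -65.0 tool z 7.0
11 130.0 tool x -69.0 tool z 10.0
12 133.0 tool x -73.0 tool z 13.0
13 137.0 tool x -76.0 tool z 17.0
14 141.0 tool x -79.0 tool z 21.0
15 145.0 tool x -82.0 tool z 27.0
16 149.0 tool x -85.0 tool z 33.0
17 153.0 tool x -87.0 tool z 40.0
18 157.0 tool x -89.0 tool z 47.0
19 161.0 tool x -91.0 tool z 54.0
20 165.0 tool x -92.0 tool z 61.0
21 169.0 tool x -93.0 tool z 69.0
22 173.0 tool x -94.0 tool z 76.0
23 177.0 tool x -94.0 tool z 84.0
```

First half, then check.

Emit:
servo_tool(plan=[[[-4,0,0,0,0,0,0.1],[-8,0,-1,0,0,0,0.1],[-15,0,-2,0,0,0,0.1],[-22,0,-3,0,0,0,0.1],[-29,0,-3,0,0,0,0.1],[-36,0,-2,0,0,0,0.1],[-43,0,-1,0,0,0,0.1],[-49,0,0,0,0,0,0.1],[-55,0,2,0,0,0,0.1],[-60,0,4,0,0,0,0.1],[-65,0,7,0,0,0,0.1],[-69,0,10,0,0,0,0.1],[-69,0,10,0,0,0,0.1]]])

```text
time_s: 4.55
ee_pos: [517.9, -163.6, 177.5]
ee_rot: [179.7, -0.2, 27.3]
force: [-0.0, -4.1, 9.5]
gripper_width: 16.5
```

Run:
```python
from h import *
delta(n2w(-138,0,175)); 
f=grab('scene','s2')
s=cv2.imread('pics/s2.png'); cv2.imwrite('pics/c4.png',cv2.resize(s[130:300,170:310],None,fx=3.5,fy=3.5,interpolation=cv2.INTER_CUBIC))
```

```text
now nest [-136.1   -0.8  177.5] rot [179.7  -0.2  27.3] F [-0.  -4.1  9.5] w 16.5 t 4.55
shift [-1.9 -0.8  2.5] rot [0. 0. 0.]
```

View pics/c4.png

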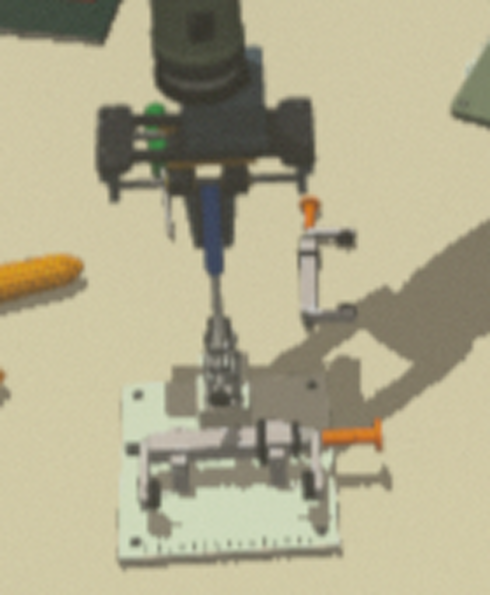

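Emit:
servo_tool(plan=[[[-4,0,3,0,0,0,0.1],[-7,0,7,0,0,0,0.1],[-10,0,12,0,0,0,0.1],[-13,0,17,0,0,0,0.1],[-16,0,23,0,0,0,0.1],[-18,0,30,0,0,0,0.1],[-20,0,37,0,0,0,0.1],[-22,0,44,0,0,0,0.1],[-23,0,51,0,0,0,0.1],[-24,0,59,0,0,0,0.1],[-25,0,66,0,0,0,0.1],[-25,0,74,0,0,0,0.1],[-25,0,77,0,0,0,0.1],[-25,0,79,0,0,0,0.1],[-25,0,79,0,0,0,0.1]]], squeeze=20)

```text
time_s: 6.1
ee_pos: [491.9, -176.9, 96.5]
ee_rot: [179.9, 0.4, 27.4]
force: [-8.0, -13.0, 7.3]
gripper_width: 16.4
```

Run:
```python
from h import *
delta(n2w(-162,0,101)); 
f=grab('scene','s3')
s=cv2.imread('pics/s3.png'); cv2.imwrite('pics/c5.png',cv2.resize(s[130:300,170:310],None,fx=3.5,fy=3.5,interpolation=cv2.INTER_CUBIC))
```

```text
now nest [-165.3   -0.6   96.5] rot [179.9   0.4  27.4] F [ -8.  -13.    7.3] w 16.4 t 6.1
shift [ 3.3 -0.6 -4.5] rot [0. 0. 0.]
```

View pics/c5.png

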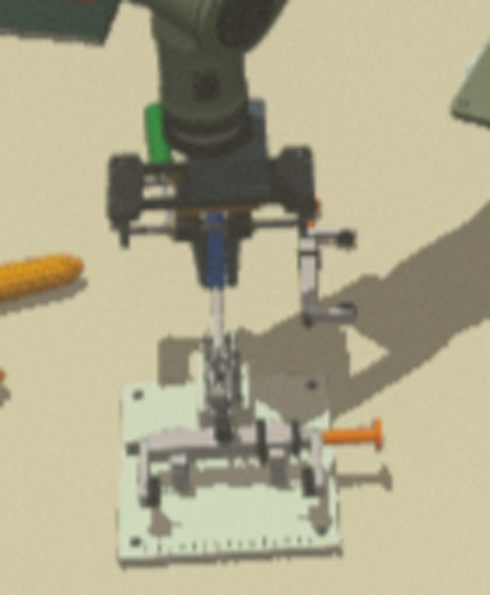

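Emit:
servo_tool(plan=[[[2,0,3,0,0,0,0.1],[3,0,5,0,0,0,0.1],[3,0,7,0,0,0,0.1],[3,0,7,0,0,0,0.1]]])

```text
time_s: 6.55
ee_pos: [492.7, -176.3, 88.9]
ee_rot: [179.9, 0.6, 27.4]
force: [-12.7, -17.1, 4.6]
gripper_width: 16.5
```

Emit:
servo_tool(plan=[[[3,0,4,0,0,0,0.1],[3,0,2,0,0,0,0.5],[3,0,2,0,0,0,0.5],[3,0,2,0,0,0,0.5],[3,0,2,0,0,0,0.5],[3,0,2,0,0,0,0.5],[3,0,-15,0,0,0,0.5],[3,0,-45,0,0,0,0.5],[3,0,-80,0,0,0,0.5],[3,0,-95,0,0,0,0.5],[3,0,-95,0,0,0,0.5]]])

```text
time_s: 7.65
ee_pos: [501.6, -171.3, 186.4]
ee_rot: [179.8, -0.2, 27.3]
force: [0.1, -0.5, 0.2]
gripper_width: 45.2
```

Run:
```python
from h import *
delta(n2w(0,109,190),[180,0,YAW+90]); 
f=grab('scene','s4'); g=grab('top','t4')
s=cv2.imread('pics/s4.png'); cv2.imwrite('pics/c6.png',cv2.resize(s[130:300,170:310],None,fx=3.5,fy=3.5,interpolation=cv2.INTER_CUBIC))
W=cloud(f);h=cv2.cvtColor(f['color'],cv2.COLOR_RGB2HSV);H,S,V=[h[...,i].astype(int) for i in range(3)]
m=(H>95)&(H<125)&(S>80)&(V>40); m[:180]=0;m[240:]=0;m[:,:215]=0;m[:,260:]=0
for (v,u) in np.argwhere(m): print(u,v,w2n(W[v,u]))
```

```text
now nest [-154.2   -0.2  186.4] rot [179.8  -0.2  27.3] F [ 0.1 -0.5  0.2] w 45.2 t 7.65
shift [ 154.1 -109.2   -3.4] rot [ 0.006  0.    -1.571]
230 192 [-197.7   -4.8  136.4]
231 192 [-193.9   -1.5  139.9]
232 192 [-192.2    1.8  141.3]
230 193 [-191.6   -4.8  137.9]
231 193 [-191.1   -1.6  138.2]
232 193 [-189.6    1.6  139.5]
230 194 [-185.    -4.7  140. ]
231 194 [-185.3   -1.6  139.5]
232 194 [-182.4    1.7  142.1]
233 194 [-187.2    4.6  137.2]
230 195 [-182.6   -4.9  137.9]
231 195 [-182.2   -1.7  138.1]
232 195 [-181.1    1.5  139. ]
233 195 [-187.1    4.4  132.8]
230 196 [-178.4   -4.9  137.6]
231 196 [-172.8   -1.5  143. ]
232 196 [-177.1    1.4  138.5]
233 196 [-182.4    4.3  133. ]
230 197 [-172.4   -4.9  139.2]
231 197 [-174.    -1.9  137.3]
232 197 [-167.3    1.6  143.8]
233 197 [-170.3    4.6  140.7]
230 198 [-170.8   -5.1  136.3]
231 198 [-170.5   -1.9  136.5]
232 198 [-168.1    1.3  138.7]
231 199 [-168.8   -2.1  133.6]
232 199 [-164.7    1.2  137.6]
231 200 [-160.1   -2.   138. ]
232 200 [-160.6    1.1  137.3]
231 201 [-159.3   -2.2  134.3]
232 201 [-158.5    0.9  134.9]
231 202 [-151.4   -2.1  137.9]
232 202 [-151.9    1.   137.2]
230 203 [-147.5   -5.3  137.7]
231 203 [-152.9   -2.4  132. ]
232 203 [-153.6    0.6  131. ]
230 204 [-144.5   -5.4  136.3]
231 204 [-146.4   -2.4  134.1]
232 204 [-143.7    0.9  136.7]
231 205 [-141.9   -2.4  134.3]
232 205 [-139.4    0.8  136.6]
231 206 [-140.3   -2.6  131.5]
232 206 [-138.7    0.6  132.9]
231 207 [-134.7   -2.6  132.8]
232 207 [-130.7    0.7  136.7]
231 208 [-133.    -2.8  130. ]
232 208 [-130.7    0.4  132.3]
231 209 [-126.6   -2.7  132.2]
232 209 [-1.319e+02  1.000e-01  1.264e+02]
231 210 [-118.5   -2.6  136.2]
232 210 [-124.5    0.2  129.7]
231 211 [-121.6   -3.   128.5]
232 211 [-1.199e+02  1.000e-01  1.301e+02]
```

View pics/c6.png

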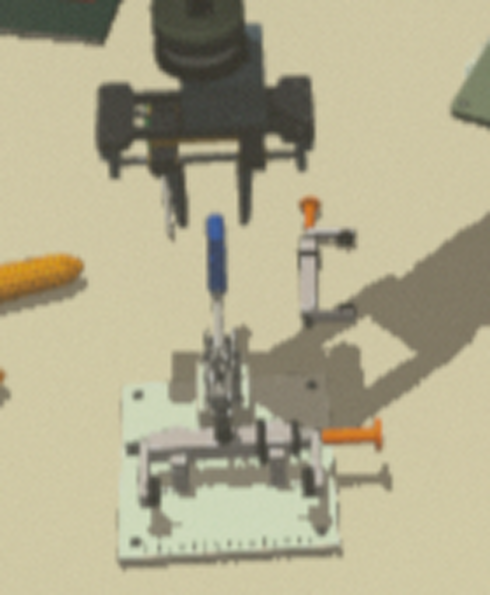

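The fingers are clear and the handle stays low, but its top reads about 137 mm where locked should give 128.5, sloping about 6° instead of 3°. It may be just short of over-centre, so I'll press it down from above with the fingers closed.

Emit:
servo_tool(plan=[[[-5,0,0,0,0,0,0],[-12,0,5,0,0,0,0],[-14,0,20,0,0,0,0],[-14,0,35,0,0,0,0],[-14,0,42,0,0,0,0],[-14,0,46,0,0,0,0],[-14,0,49,0,0,0,0],[-14,0,49,0,0,0,0]]])

```text
time_s: 8.55
ee_pos: [487.5, -177.6, 134.8]
ee_rot: [-180.0, 0.0, 27.3]
force: [0.3, -0.8, 0.4]
gripper_width: 0.5
```

Emit:
servo_tool(plan=[[[0,0,2,0,0,0,0],[0,0,4,0,0,0,0],[0,0,6,0,0,0,0],[0,0,6,0,0,0,0]]])

```text
time_s: 8.95
ee_pos: [487.4, -177.5, 128.8]
ee_rot: [-180.0, 0.0, 27.3]
force: [0.2, -0.3, 0.3]
gripper_width: 0.4
```

Emit:
servo_tool(plan=[[[0,0,1,0,0,0,0],[0,0,2,0,0,0,0],[0,0,3,0,0,0,0],[0,0,3,0,0,0,0]]])

```text
time_s: 9.35
ee_pos: [487.5, -177.5, 125.8]
ee_rot: [-180.0, 0.0, 27.3]
force: [-0.4, -0.1, -0.5]
gripper_width: 0.4
```

Emit:
servo_tool(plan=[[[0,0,1,0,0,0,0],[0,0,2,0,0,0,0],[0,0,3,0,0,0,0],[0,0,3,0,0,0,0]]])

```text
time_s: 9.75
ee_pos: [487.6, -177.6, 123.0]
ee_rot: [180.0, 0.0, 27.3]
force: [-1.1, -0.5, 0.1]
gripper_width: 0.3
```

Run:
```python
from h import *
delta(n2w(-162,0,101)); 
f=grab('scene','s5'); g=grab('top','t5')
s=cv2.imread('pics/s5.png'); cv2.imwrite('pics/c7.png',cv2.resize(s[130:300,170:310],None,fx=3.5,fy=3.5,interpolation=cv2.INTER_CUBIC))
s=cv2.imread('pics/t5.png'); a=s[100:260,240:400]; b=cv2.imread('pics/t4.png')[100:260,240:400]; cv2.imwrite('pics/c8.png',cv2.resize(np.hstack([b,a]),None,fx=2.5,fy=2.5,interpolation=cv2.INTER_CUBIC))
W=cloud(load('t4'))
h=cv2.cvtColor(load('t4')['color'],cv2.COLOR_RGB2HSV);H,S,V=[h[...,i].astype(int) for i in range(3)]
m=(H>95)&(H<125)&(S>80)&(V>40); m[:150]=0;m[240:]=0;m[:,:300]=0;m[:,380:]=0
for (v,u) in np.argwhere(m)[::4]: print(u,v,w2n(W[v,u]))
```

```text
now nest [-169.4    0.7  123. ] rot [180.    0.   27.3] F [-1.1 -0.5  0.1] w 0.3 t 9.75
shift [ 7.4  0.7 22. ] rot [0. 0. 0.]
354 215 [-188.9   34.   363.4]
355 216 [-195.9   -4.3  140.4]
355 217 [-198.1   -4.   135.2]
```

View pics/c7.png

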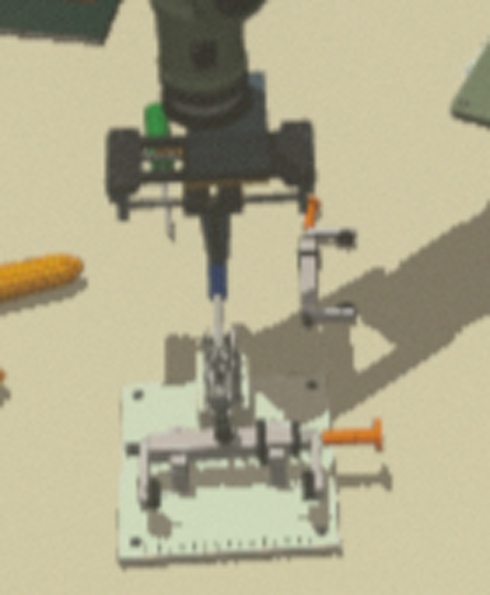

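View pics/c8.png

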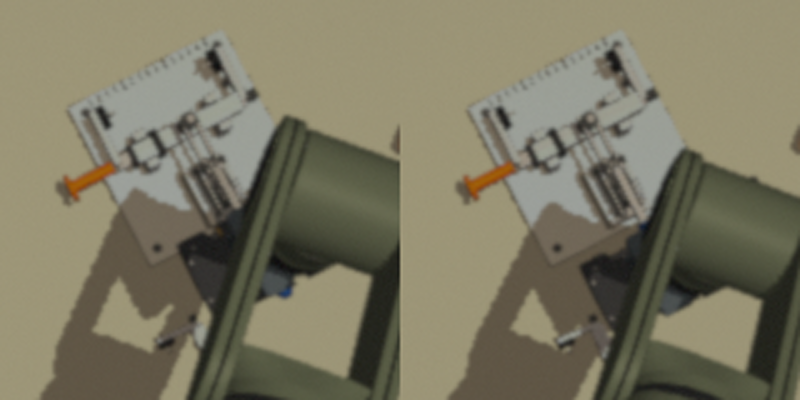

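Run:
```python
from h import *
for n in('s4','s5'):
    f=load(n);W=cloud(f);h=cv2.cvtColor(f['color'],cv2.COLOR_RGB2HSV);H,S,V=[h[...,i].astype(int) for i in range(3)]
    m=(H>95)&(H<125)&(S>80)&(V>40); m[:180]=0;m[240:]=0;m[:,:215]=0;m[:,260:]=0
    P=np.array([w2n(p) for p in W[m]]); k=P[:,0]>-165; k&=P[:,0]<-110
    print(n,len(P),k.sum(),'fit z at -130:',np.polyfit(P[k,0]+130,P[k,2],1), 'last rows',np.argwhere(m)[:,0].max())
    # silver lever + rod points y~0
    for r in range(206,236,2): print(r,[w2n(W[r,u]).tolist() for u in (231,232,233)][1], f['color'][r,232])
a=cv2.imread('pics/s4.png')[190:260,215:260];b=cv2.imread('pics/s5.png')[190:260,215:260]
cv2.imwrite('pics/c9.png',cv2.resize(np.hstack([a,b]),None,fx=8,fy=8,interpolation=cv2.INTER_CUBIC))
```

```text
s4 53 27 fit z at -130: [ -0.13390664 132.32165335] last rows 211
206 [-138.7, 0.6, 132.9] [66 77 99]
208 [-130.7, 0.4, 132.3] [65 73 97]
210 [-124.5, 0.2, 129.7] [62 74 96]
212 [-116.6, 0.0, 129.1] [79 86 99]
214 [-106.0, 0.0, 131.3] [108 104  96]
216 [-100.1, -0.2, 128.7] [149 144 131]
218 [-91.5, -0.3, 129.0] [172 169 152]
220 [-88.6, -0.7, 123.1] [174 169 155]
222 [-82.6, -0.9, 120.7] [174 169 155]
224 [-73.0, -0.9, 122.1] [175 171 156]
226 [-67.3, -1.2, 119.4] [175 171 157]
228 [-56.9, -1.2, 122.0] [169 167 154]
230 [-53.5, -1.5, 116.7] [126 124 112]
232 [-93.8, -4.3, 61.4] [99 94 86]
234 [-83.7, -4.3, 63.5] [105 102  92]
s5 13 12 fit z at -130: [9.22370715e-02 1.22149816e+02] last rows 213
206 [-149.7, 0.0, 121.5] [65 69 88]
208 [-142.7, -0.2, 119.7] [63 70 94]
210 [-131.6, -0.2, 122.3] [64 75 97]
212 [-124.1, -0.3, 121.2] [64 74 98]
214 [-115.0, -0.4, 121.8] [136 134 131]
216 [-103.2, -0.4, 125.3] [167 163 148]
218 [-103.4, -0.9, 116.1] [168 163 149]
220 [-91.6, -0.8, 119.8] [170 166 151]
222 [-86.1, -1.1, 116.8] [172 167 152]
224 [-74.6, -1.0, 120.4] [175 170 158]
226 [-66.1, -1.1, 120.7] [172 167 155]
228 [-53.0, -1.0, 126.3] [162 158 144]
230 [-58.4, -1.8, 111.1] [121 118 108]
232 [-91.2, -4.1, 64.4] [97 95 85]
234 [-88.3, -4.5, 58.1] [107 104  95]
```

View pics/c9.png

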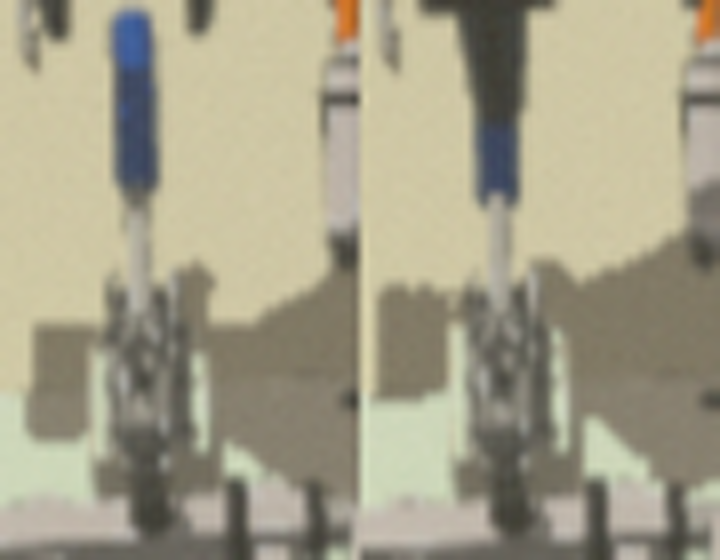

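Emit:
servo_tool(plan=[[[0,0,1,0,0,0,0],[0,0,2,0,0,0,0],[0,0,2,0,0,0,0]]])

```text
time_s: 10.15
ee_pos: [487.4, -177.6, 121.4]
ee_rot: [180.0, 0.0, 27.3]
force: [-2.3, 0.4, 6.5]
gripper_width: 0.4
```

Emit:
servo_tool(plan=[[[0,0,1,0,0,0,0],[0,0,2,0,0,0,0],[0,0,2,0,0,0,0]]])

```text
time_s: 10.45
ee_pos: [487.2, -177.7, 119.9]
ee_rot: [180.0, 0.0, 27.3]
force: [-4.6, -0.5, 8.4]
gripper_width: 0.4
```

Emit:
servo_tool(plan=[[[0,0,1,0,0,0,0],[0,0,2,0,0,0,0],[0,0,2,0,0,0,0]]])

```text
time_s: 10.75
ee_pos: [487.1, -177.9, 118.6]
ee_rot: [180.0, 0.0, 27.3]
force: [-5.8, 0.2, 13.4]
gripper_width: 0.4
```

Emit:
servo_tool(plan=[[[0,0,1,0,0,0,0],[0,0,2,0,0,0,0],[0,0,3,0,0,0,0],[0,0,3,0,0,0,0]]])

```text
time_s: 11.15
ee_pos: [486.8, -178.1, 116.3]
ee_rot: [179.9, 0.1, 27.3]
force: [-8.8, -0.2, 18.6]
gripper_width: 0.7
```

Emit:
servo_tool(plan=[[[0,0,-5,0,0,0,0],[0,0,-10,0,0,0,0],[0,0,-25,0,0,0,0.3],[0,0,-60,0,0,0,1],[0,0,-75,0,0,0,1],[0,0,-75,0,0,0,1]]])

```text
time_s: 11.75
ee_pos: [489.2, -178.0, 190.9]
ee_rot: [179.8, -0.2, 27.3]
force: [0.3, 0.5, -0.9]
gripper_width: 29.3
```

Run:
```python
from h import *
delta(n2w(0,109,190),[180,0,YAW+90]); 
f=grab('scene','s6')
for n in('s4','s5','s6'):
    f=load(n);W=cloud(f);h=cv2.cvtColor(f['color'],cv2.COLOR_RGB2HSV);H,S,V=[h[...,i].astype(int) for i in range(3)]
    m=(H>95)&(H<125)&(S>80)&(V>40); m[:180]=0;m[240:]=0;m[:,:215]=0;m[:,260:]=0
    P=np.array([w2n(p) for p in W[m]]); k=P[:,0]>-205; k&=P[:,0]<-110
    print(n,len(P),k.sum(),'fit z at -130:',np.polyfit(P[k,0]+130,P[k,2],1), 'rows',np.argwhere(m)[:,0].min(),np.argwhere(m)[:,0].max())
a=cv2.imread('pics/s4.png')[190:260,215:260];b=cv2.imread('pics/s6.png')[190:260,215:260]
cv2.imwrite('pics/c10.png',cv2.resize(np.hstack([a,b]),None,fx=8,fy=8,interpolation=cv2.INTER_CUBIC))
```

```text
now nest [-168.2   -0.4  190.9] rot [179.8  -0.2  27.3] F [ 0.3  0.5 -0.9] w 29.3 t 11.75
shift [ 168.1 -109.5    1.1] rot [ 0.006  0.    -1.571]
s4 53 53 fit z at -130: [-1.07725506e-01  1.32765940e+02] rows 192 211
s5 13 12 fit z at -130: [9.22370715e-02 1.22149816e+02] rows 207 213
s6 19 19 fit z at -130: [-2.68370586e-02  1.18999869e+02] rows 196 212
```

View pics/c10.png

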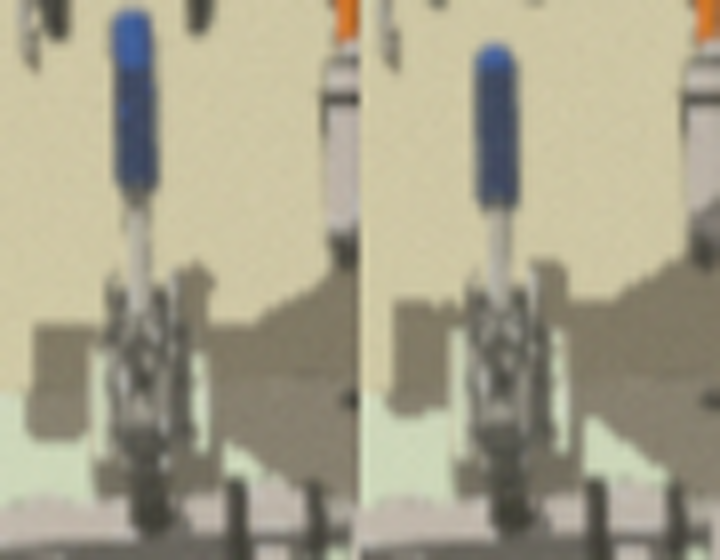

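Run:
```python
from h import *
for n in('s4','s6'):
    W=cloud(load(n)); Q=[]
    for u,v in [(u,v) for u in (231,232) for v in range(194,217)]:
        p=w2n(W[v,u]); 
        if -205<p[0]<-70 and p[2]>100: Q.append(p)
    Q=np.array(Q); k=Q[:,0]<-122
    print(n,'grip',k.sum(),np.polyfit(Q[k,0]+162,Q[k,2],1),Q[k].std(0),'lever',np.polyfit(Q[~k,0]+100,Q[~k,2],1))
```

```text
s4 grip 33 [ -0.15679589 136.79612514] [17.97624695  1.61775616  3.86225882] lever [-6.54247990e-02  1.27613033e+02]
s6 grip 38 [-2.32019198e-02  1.20532745e+02] [23.44061868  1.59213136  2.76442202] lever [7.98142194e-02 1.19906131e+02]
```

The handle now stays down by itself after release. Its slope is about 178.7° (177° expected), where before the extra press it was about 171°. Next I move over the orange pull, turning 90°.

Emit:
servo_tool(plan=[[[5,-3,-2,0,0,-0.05,0.6],[15,-10,-5,0,0,-0.15,0.6],[28,-18,-5,0,0,-0.27,0.6],[42,-27,-5,0,0,-0.4,0.6],[56,-36,-5,0,0,-0.53,0.6],[70,-46,-5,0,0,-0.66,0.6],[84,-55,-5,0,0,-0.79,0.6],[98,-64,-5,0,0,-0.92,0.6],[112,-73,-5,0,0,-1.05,0.6],[126,-82,-5,0,0,-1.18,0.6],[140,-91,-5,0,0,-1.31,0.6],[152,-99,-5,0,0,-1.43,0.6],[162,-105,-5,0,0,-1.52,0.6],[168,-109,-5,0,0,-1.57,0.6],[168,-109,-5,0,0,-1.57,0.6],[168,-109,-5,0,0,-1.57,0.6]]])

```text
time_s: 13.4
ee_pos: [586.3, -3.8, 192.4]
ee_rot: [-179.9, -0.1, 117.2]
force: [0.4, -0.3, 0.5]
gripper_width: 54.8
```

Run:
```python
from h import *
delta(n2w(0.5,109,36),[180,0,YAW+90]); 
f=grab('scene','s7');g=grab('top','t7')
a=cv2.imread('pics/s7.png')[130:300,170:310];b=cv2.imread('pics/t7.png')[80:250,240:380]
cv2.imwrite('pics/c11.png',cv2.resize(np.hstack([a,b]),None,fx=2.8,fy=2.8,interpolation=cv2.INTER_CUBIC))
W=cloud(g)
h=cv2.cvtColor(g['color'],cv2.COLOR_RGB2HSV);H,S,V=[h[...,i].astype(int) for i in range(3)]
m=(H>95)&(H<125)&(S>80)&(V>40); m[:150]=0;m[240:]=0;m[:,:300]=0;m[:,380:]=0
P=np.array([w2n(p) for p in W[m]]); print(len(P)); 
if len(P)>5: k=(P[:,2]<150)&(P[:,2]>100); print(np.polyfit(P[k,0]+162,P[k,2],1),P[k].min(0),P[k].max(0),P[k].mean(0))
```

```text
now nest [ -2.  109.9 192.4] rot [-1.799e+02 -1.000e-01  1.172e+02] F [ 0.4 -0.3  0.5] w 54.8 t 13.4
shift [ -1.1   2.9 156.4] rot [-0.003 -0.001 -0.002]
173
[1.24658607e-02 1.18760573e+02] [-200.6   -8.   111.1] [-117.7    5.3  126.3] [-158.41744186   -0.98837209  118.80523256]
```

View pics/c11.png

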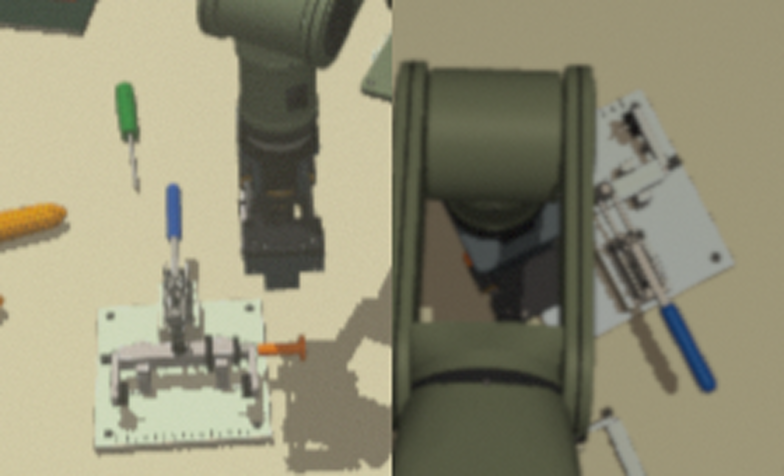

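Run:
```python
from h import *
for n in ('scene0','s7'):
    W=cloud(load(n)); N=np.array([[w2n(p) if np.isfinite(p[0]) else [np.nan]*3 for p in r] for r in W[180:300,190:300]])
    for y0 in (-50,-30,20,45,105):
        k=(abs(N[...,1]-y0)<8)&(abs(N[...,0])<14)&(N[...,2]>50)&(N[...,2]<80); print(n,y0,k.sum(),N[k].mean(0).round(1))
    k=(abs(N[...,1])<9)&(abs(N[...,0])<12)&(N[...,2]>50); print('foot region',k.sum(),N[k].mean(0).round(1),N[k][:,2].max())
```

```text
scene0 -50 40 [  2.4 -51.   62.6]
scene0 -30 36 [  2.3 -29.1  63.3]
scene0 20 42 [ 3.6 19.4 63.1]
scene0 45 42 [ 1.  45.5 63.6]
scene0 105 28 [  1.3 104.8  59.3]
foot region 44 [ 0.9 -0.6 64.1] 142.8
s7 -50 42 [  2.7 -50.8  62.1]
s7 -30 40 [  1.8 -29.5  62.5]
s7 20 44 [ 2.6 19.6 62.5]
s7 45 45 [ 0.6 45.4 62.2]
s7 105 26 [  0.6 104.2  59. ]
foot region 105 [ 3.1 -0.9 87.8] 125.9
```

Emit:
servo_tool(plan=[[[0,1,15,0,0,0,0.6],[-1,3,45,0,0,0,0.6],[-1,3,80,0,0,0,0.6],[-1,3,110,0,0,0,0.6],[-1,3,133,0,0,0,0.6],[-1,3,148,0,0,0,0.6],[-1,3,156,0,0,0,0.6],[-1,3,156,0,0,0,0.6],[-1,3,156,0,0,0,0.05],[-1,3,156,0,0,0,0.05],[-1,3,156,0,0,0,0.05],[-1,3,156,0,0,0,0.05],[-1,3,156,0,0,0,0.05],[-1,3,156,0,0,0,0.05],[-1,3,156,0,0,0,0.05]]], squeeze=40)

```text
time_s: 15.0
ee_pos: [588.5, -4.0, 38.2]
ee_rot: [-179.8, -0.0, 117.2]
force: [-4.5, -3.5, 3.8]
gripper_width: 13.4
```

Run:
```python
from h import *
delta(n2w(0.5,169,36),[180,0,YAW+90]); 
f=grab('scene','s8')
a=cv2.imread('pics/s8.png')[180:300,190:310]
cv2.imwrite('pics/c12.png',cv2.resize(a,None,fx=5,fy=5,interpolation=cv2.INTER_CUBIC))
```

```text
now nest [ -0.2 108.7  38.2] rot [-179.8   -0.   117.2] F [-4.5 -3.5  3.8] w 13.4 t 15.0
shift [60.3  0.6  2.2] rot [-0.004 -0.    -0.002]
```

View pics/c12.png

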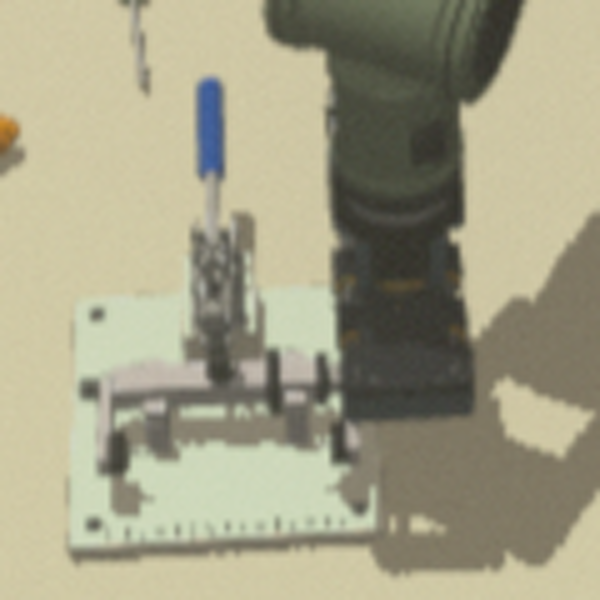

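Emit:
servo_tool(plan=[[[2,0,0,0,0,0,0.05],[6,0,0,0,0,0,0.05],[11,0,0,0,0,0,0.05],[16,0,0,0,0,0,0.05],[21,0,0,0,0,0,0.05],[26,0,0,0,0,0,0.05],[31,0,0,0,0,0,0.05],[36,0,0,0,0,0,0.05],[41,0,0,0,0,0,0.05],[46,0,0,0,0,0,0.05],[51,0,0,0,0,0,0.05],[55,0,0,0,0,0,0.05],[58,0,0,0,0,0,0.05],[60,0,0,0,0,0,0.05],[60,0,0,0,0,0,0.05],[60,0,0,0,0,0,0.05],[60,0,0,0,0,0,0.05]]])

```text
time_s: 16.75
ee_pos: [563.1, 47.0, 38.2]
ee_rot: [-179.9, 0.3, 117.3]
force: [0.9, -11.3, 0.5]
gripper_width: 12.8
```

Run:
```python
from h import *
delta(n2w(0.5,169,36),[180,0,YAW+90]); 
f=grab('scene','s9'); g=grab('top','t9')
a=cv2.imread('pics/s9.png')[200:290,200:320]
cv2.imwrite('pics/c13.png',cv2.resize(a,None,fx=6.5,fy=6.5,interpolation=cv2.INTER_CUBIC))
cv2.imwrite('pics/c14.png',cv2.resize(cv2.imread('pics/t9.png')[100:220,230:370],None,fx=5,fy=5,interpolation=cv2.INTER_CUBIC))
for f in(f,g):
    W=cloud(f);h=cv2.cvtColor(f['color'],cv2.COLOR_RGB2HSV);H,S,V=[h[...,i].astype(int) for i in range(3)]
    m=((H<6)|(H>172))&(S>110)
    for v,u in np.argwhere(m):
        p=w2n(W[v,u])
        if abs(p[0])<20 and 40<p[1]<100: print(u,v,p,f['color'][v,u])
```

```text
now nest [  0.7 165.6  38.2] rot [-179.9    0.3  117.3] F [  0.9 -11.3   0.5] w 12.8 t 16.75
shift [ 3.4 -0.2  2.2] rot [-0.001  0.005 -0.001]
```

View pics/c13.png

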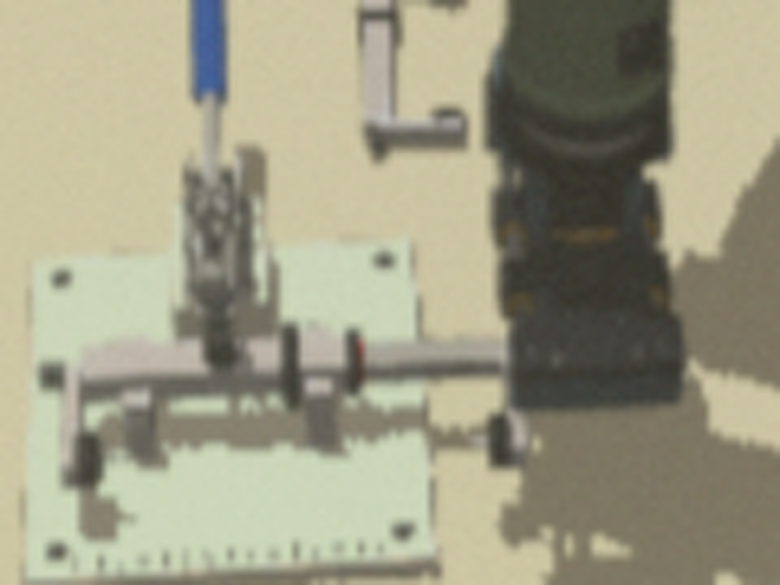

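View pics/c14.png

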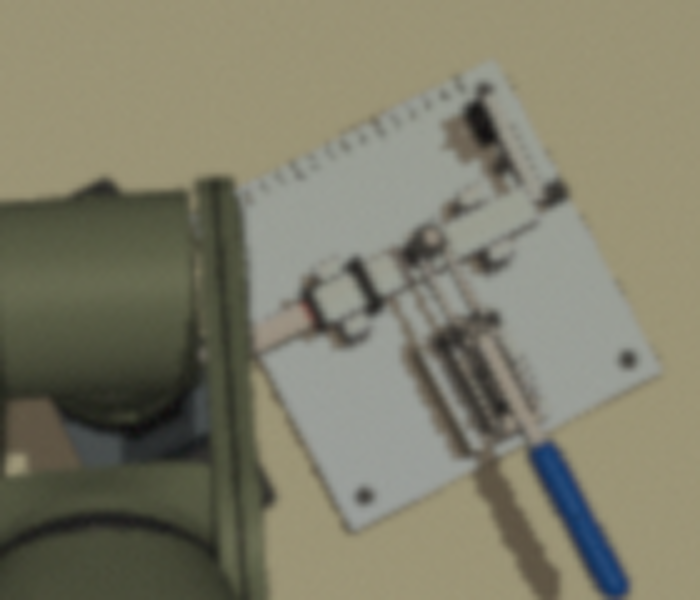

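Emit:
servo_tool(plan=[[[1,0,0,0,0,0,0.05],[2,0,0,0,0,0,0.05],[3,0,0,0,0,0,0.05],[3,0,0,0,0,0,0.05],[3,0,0,0,0,0,0.05],[3,0,0,0,0,0,0.05]]])

```text
time_s: 17.45
ee_pos: [561.8, 49.6, 38.2]
ee_rot: [-179.9, 0.3, 117.3]
force: [1.0, -12.6, 0.2]
gripper_width: 13.2
```

Run:
```python
from h import *
delta(n2w(0.5,168.7,38)); 
f=grab('scene','s10'); g=grab('top','t10')
a=cv2.imread('pics/s10.png')[235:275,235:295]
cv2.imwrite('pics/c15.png',cv2.resize(a,None,fx=12,fy=12,interpolation=cv2.INTER_CUBIC))
for n in('s9','s10','t9','t10'):
    c=load(n)['color'].astype(int); d=c[...,0]-c[...,1]
    if n[0]=='s': print(n); print(d[250:260,250:264]); 
    else: print(n); print(d[158:169,284:298])
```

```text
now nest [  0.7 168.5  38.2] rot [-179.9    0.3  117.3] F [  1.  -12.6   0.2] w 13.2 t 17.45
shift [ 0.2 -0.2  0.2] rot [0. 0. 0.]
s9
[[  1  -8 -11  -7  -7  -8  -8  -9  -9 -10 -10 -10  -9  -9]
 [  4  -1  -3  -3  -2  -3  -7 -11  -9 -11 -10  -8  -8  -8]
 [  7   6   7   2   8  27   0  -6  -4  -5  -3  -4  -1  -4]
 [  8   8   7   5   9  45   7   0   2   0   1   3   4   4]
 [  8   7   7   3   8  31   7   3   4   3   5   5   3   5]
 [  6   7   6   4   5  20   5   4   2   5   5   5   5   4]
 [  3   5   5   2   4  15   4   3   0   2   2   4   3   1]
 [  4   2   1   2   2  14   4   2   2   1   2   1   4   0]
 [  7   4   4   2   5  13   4  -2  -3  -3  -5  -3  -6  -4]
 [  6   5   4   2  -1   1  -3  -8  -8 -10  -7  -8 -10 -11]]
s10
[[  1  -9 -12  -6  -7  -9 -11 -10  -9  -9  -9 -11 -10 -10]
 [  6  -2  -4  -1  -1  -6  -7  -8 -11 -10  -9 -10  -9  -9]
 [  8   5   5   4   8  34  41   5  -5  -5  -5  -3  -2  -2]
 [  9   8   7   4  10  65  99  23   4   1   3   3   3   4]
 [  8   8   8   3   5  56 112  25   5   5   4   3   4   5]
 [  7   8   7   4   6  43 102  23   3   3   4   2   3   3]
 [  5   5   6   5
[... 518 characters left out ...]
 16 10  1 -1  0  1]
 [ 9  9  9 10 10  8  8  8 13 10  4  5  6  5]
 [10 10  9  9  7  7  7  8  8  4  0  5  8  4]
 [11  9  9  6  3  2  3  6  4  0 -2  3  6  7]
 [ 8  7  3  0 -2 -3 -2  1 -2 -3 -4 -3  5  7]]
t10
[[-3 -5 -4 -3 -4 -2 -1  2  0 -2 -2 -2 -1 -1]
 [-5 -4 -2 -1  0  6 10  7  1 -1 -2 -1 -2 -2]
 [-4 -3  2  4 13 36 48 31  4 -1 -1 -3 -3 -4]
 [-4 -2  4  7 16 53 85 61 19  1 -2 -4 -5 -4]
 [-2  1  3  7 13 40 79 81 38  6 -2 -4 -4 -4]
 [ 3  6  7  9 10 24 62 87 59 15  0 -2 -2 -3]
 [ 7  9  9  9  9 16 42 72 63 25  3  0 -1  1]
 [ 9 10 10 10  9 10 21 41 43 22  6  4  4  4]
 [ 9 10  9  9  8  7  9 20 16  6  1  5  7  6]
 [ 9  9  8  7  3  2  5  7  6 -1 -2  4  7  7]
 [ 8  7  3  1 -2 -2 -1  2 -1 -3 -4 -2  4  7]]
```

View pics/c15.png

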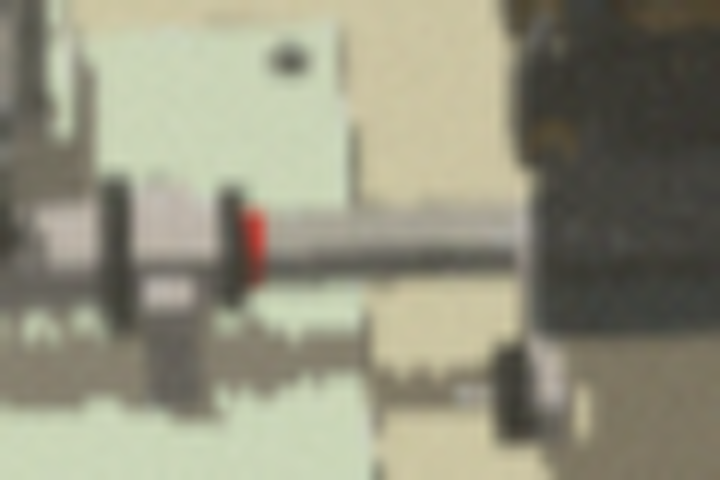

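Emit:
servo_tool(plan=[[[0.5,0,0,0,0,0,0.05],[1,0,0,0,0,0,0.05],[1,0,0,0,0,0,0.05],[1,0,0,0,0,0,0.05],[1,0,0,0,0,0,0.05],[1,0,0,0,0,0,0.05],[1,0,0,0,0,0,0.05],[1,0,0,0,0,0,0.05]]])

```text
time_s: 18.35
ee_pos: [561.4, 50.4, 38.2]
ee_rot: [-179.9, 0.3, 117.3]
force: [-0.0, -11.2, 0.8]
gripper_width: 13.3
```

Run:
```python
from h import *
delta(n2w(0.5,168.7,38)); 
f=grab('scene','s11'); g=grab('top','t11')
def vis(n):
    c=load(n)['color'].astype(float); d=c[...,0]-c[...,1]
    if n[0]=='s': A=d[252:258,253:262]; return (A-np.minimum(A[:,-1:],5)).clip(0).sum(), d[252:258,253:262].max()
    A=d[158:168,286:296]; return A.clip(12).sum()-12*A.size, A.max()
for n in('s9','s10','s11','t9','t10','t11'): print(n,vis(n))
a=cv2.imread('pics/s11.png')[190:280,190:310]
cv2.imwrite('pics/c16.png',cv2.resize(a,None,fx=6,fy=6,interpolation=cv2.INTER_CUBIC))
W=cloud(load('t11'));h=cv2.cvtColor(g['color'],cv2.COLOR_RGB2HSV);H,S,V=[h[...,i].astype(int) for i in range(3)]
m=(H>95)&(H<125)&(S>80)&(V>40); m[:150]=0;m[240:]=0;m[:,:300]=0;m[:,380:]=0
P=np.array([w2n(p) for p in W[m]]);k=(P[:,2]<150)&(P[:,2]>100); print('handle',np.polyfit(P[k,0]+162,P[k,2],1))
```

```text
now nest [  0.7 169.5  38.2] rot [-179.9    0.3  117.3] F [ -0.  -11.2   0.8] w 13.3 t 18.35
shift [-0.8 -0.2  0.2] rot [0. 0. 0.]
s9 (np.float64(186.0), np.float64(45.0))
s10 (np.float64(833.0), np.float64(112.0))
s11 (np.float64(1047.0), np.float64(123.0))
t9 (np.float64(101.0), np.float64(26.0))
t10 (np.float64(881.0), np.float64(87.0))
t11 (np.float64(1126.0), np.float64(101.0))
handle [9.88657009e-03 1.18778586e+02]
```

View pics/c16.png

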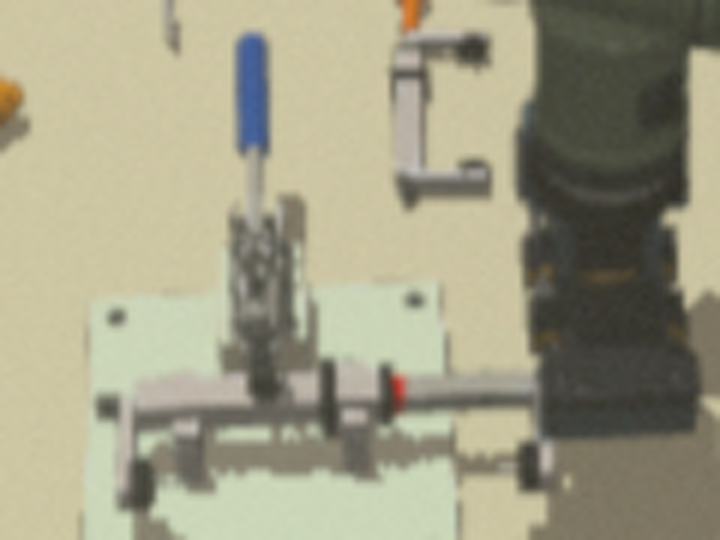

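Run:
```python
from h import *
s=state(); print(s['ee_pos'],s['force'],s['gripper_width'],s['time_s']); print(job_done())
```

```text
[561.41882052  50.41578487  38.2205589 ] [  0.94595801 -11.93532488   1.44434947] 13.225782954580659 18.45
the job is handed in; nothing more can be done
None
```

I locked the clamp first, then drew the rod out to its red mark. I handed the job in at 18.5 s, with the gripper still holding the pull against the spring.

- **Clamp:** The first swing left the handle short of locked, at about 171°. I pressed it down from above with closed fingers, up to about 19 N. It then stayed down by itself and read the same in later top-camera views.
- **Clamp reading that disagrees:** The handle now lies level (about 179–181°, 177° expected). Its top surface reads about 119–121 mm against the 128.5 mm expected. I take this as fully at the stop, beyond dead centre; the camera reads about 2 mm low, which does not explain all of the gap. The clamp's rubber foot rests on the tube.
- **Rod:** The gripper moved 60.8 mm from the grip position. Both cameras show about 4.3–4.8 mm of the 10 mm red band outside the mouth, which puts the rod at about 59.5–60 mm. The spring force of about 11 N fits the mark.
- **Other things on the table:** I did not reach for or grip any of them. The smaller ear holder looked unmoved in the pictures; I did not check the rest individually.

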